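# Test and reset the twist-release stop button on an optical table

### The job

The stop button of the motion stage is due for its check. Press the mushroom head right down until it latches and take the gripper off it, so that it is seen to stay down by itself; then turn the head clockwise to reset it, and let go so that it springs fully up and back again. Do not turn the rotary selector on the other box, and leave the other things on the table where they stand.

Things in the scene. Friction and masses are not known exactly. Their poses are not given: they have to be found in the camera images.
- stop_top (a point): Centre of the top of the black mushroom head (40 mm diameter, 22 mm thick, straight side 16 mm). Frame: z out of the panel along the button's axis, x up the slope, y level. It slides with the head but does not turn with it. Head up, it is 50 mm off the panel along z; below the head is a 24 mm neck, with a 50 mm collar 5 mm thick on the panel.
- stop_box: Fixed grey box with a white lid, 100 x 100 mm and 60 mm deep, on a bracket; its sloping white top panel, 30 degrees from level, faces the robot (its -x). In mid panel stands the mushroom stop button; the other box is alike but has a selector knob with a narrow bar. Origin on the table, 95 mm straight below the panel's centre.
- stop_plunger (a joint): How far the mushroom head is pressed in, m: 0 up, 0.009 at the end stop. A spring pushes it up with about 3 N at the top and 6 N at the bottom; pressing past the latch takes about 8 N. Past 0.008 it latches, and let go it rests near 0.007. Only turning the head frees it.
- stop_head (a joint): Turn of the mushroom head, rad: 0 at rest, growing clockwise seen from outside the panel, end stop at 0.9; it does not turn the other way. While latched, a turn of about 0.6 frees the latch; the head then springs up, or, if gripped tightly, once let go. Once it is up and let go, a weak spring (under 0.06 N m) turns it back to 0 within 1 to 2 s; while latched it may stay as turned.
- dial_tip (a point): A point on the rotary selector of the other grey box (same box and slope): it lies 20 mm from the selector's axis, at the end of its bar (42 mm long, 14 mm wide, standing 44 mm off the panel). To be left alone.
- lens_post: Loose dark steel lens post, 40 mm base, 85 mm tall; origin at the centre of its underside. Bystander.
- tape_roll: Loose black tape roll lying flat, 80 mm across, 25 mm high; origin at the centre of its underside. Bystander.
- lens_fluid: Loose white bottle, 40 mm across, 90 mm tall; origin at the centre of its underside. Bystander.

How it is judged:
By the outcome, as a careful person would: the job done as asked, in the order asked, and still so for the second after the job is handed in, with the robot touching nothing.
It also fails if it takes over 48 s, if anything falls off the work surface, if the arm or the gripper's body presses on something with over 40 N, if the wrist force passes 120 N, or if a joint passes its speed limit or range.

### The arm

A 6-joint arm with a two-finger parallel gripper is mounted at the origin on the work surface. World frame = base frame: x ahead of the robot, y to its left, z up, the work surface at z = 0. Lengths are in m, angles in rad, forces in N, time in s.
With the tool pointing down it reaches from about 0.325 to 0.9 m from the base axis. Payload 6.1 kg.
Tool frame: the origin (TCP) lies where the fingers leave the gripper's body, on its centre line; the fingertips stand 73 mm ahead of it and the grasp point (between the pads) lies 54 mm ahead of it; z points along the fingers, y is the line along which they close (so a half turn about z gives the same grasp; the last joint's range is limited). The gripper opens to 85 mm and grips with 20 to 120 N. Pads are 22 mm wide; open, the fingers measure 114 mm over their backs; the gripper's body (76 mm by 85 mm) begins 54 mm behind the grasp point. The pads swing forward as they close: fully open they stand 13 mm farther back than shut.
Start: joints at [-1.387, 0.22, 1.526, -0, 1.395, -0.126], TCP at [0.191, -0.595, 0.304] pointing down, gripper open.
Joint ranges: [-2.98, 2.98], [-0.91, 2.08], [0.09, 2.57], [-1.24, 4.39], [0.2, 2.65], [-2.68, 2.68]. Speed limits (rad/s): [2.57, 2.57, 3.01, 3.14, 3.14, 3.14].

### API

Orientations are given as a rotation vector (axis times angle).
In Python, from workcell import r gives the robot as it stands.
- The arm moves only by the tool jog_arm, never from a script. Its argument "motion" is one flat list of numbers, 7 for each row, row after row: the turn, a rotation vector about the tool's x, y, z in units of 5 degrees (1.0 is 5 degrees), then the shift along the tool's x, y, z in units of 40 mm (1.0 is 40 mm), then the finger opening in mm, from 0 to 85.4. A call has exactly 5 rows; each row is the pose to reach, as a shift and turn from the pose commanded when the call began, along the tool's axes at that moment; what a row does not reach only later rows make up. A row lasts 1/12 s, in which the tool goes at most 41.7 mm and 7.16 degrees, less where a joint would pass 70% of its speed; a pose out of reach is approached as far as the arm can. A call with a gripper value outside its range is refused whole. The fingers move at their own pace and stop on an object; "force" is the grip in N (left out, the last holds). Time passes only in rows, so rows that repeat a pose let the fingers close, or fill a call up. It gives the time, the measured TCP pose, the force, the opening and the grip force at its end, in the units of the state.
- r.get_obs(): the state, without advancing time (a new reading comes with each control period).
- r.snapshot(name): name is "scene" or "top"; returns a dict with "img" (400x640x3 uint8, red, green, blue), "range_z" (400x640 float32, m along the optical axis (not along the pixel's ray), 0 where there is no reading), "intrinsics" (3x3 intrinsics, pixels), "extrinsics" (4x4, takes a point from camera to world coordinates). Camera axes: x right, y up, looking along -z (the intrinsics and any distortion apply to the point x, -y, -z); pixel columns grow to the right and rows downward; lengths in m; the calibration is good to about 2 mm. A picture is of the moment at which its call begins.
- r.sign_off(): hands the job in; it is judged then, once.
Trained networks look in the newest picture that a camera, given by its name, has taken for a name from the list of things; names that differ only in an ending like _2 or _b are one class to them, and where a whole thing is asked for, a point or a joint stands for the part that bears it (a point fixed in the world has none). Each returns a list of dicts, best first, with "score" (0 to 1); they miss things now and then, are a little off and sometimes report something else, mostly with a low value. They report only what shows in the picture. A call takes as long as a camera call.
- r.regions_of(camera, query): "mask" (400x640 bool, what is visible of it) and "centre" ([row, column] in pixels, amid what is visible of it).
The state is a dict: "time": time; "joints": joint angles; "dq": joint speeds; "tau": joint torques, N m; "tcp_pos": TCP position; "tool_rot": TCP orientation; "ft_force": force on the tool from outside, world axes, zero at the start; "wrist_torque": the same for the moment, N m; "width": finger opening in m; "gripper_force": force on a finger pad.
Only numpy, scipy, OpenCV 4.12 (cv2) and the standard library are available. Lean on these libraries where they do the work, as an engineer would, in place of code of your own. Each camera call takes 0.05 s, during which the arm holds its last target. There are 200 camera calls.

## Working session

There is one attempt and no reset: what is moved stays moved. The work goes in short steps, Python scripts to look and compute and a tool call to move; the robot and the scene stay as the last step left them, time stands still between calls to the robot, and variables do not carry over. Pictures are saved under pics/ and viewed, at most 10 in all, crops included, and the job is handed in when it is done.

Besides the shell and the picture viewer there is one more tool, called as name(argument=value, ...) on one line, values as JSON. jog_arm: Moves the arm, as the interface text tells. Its arguments: {"type":"object","properties":{"motion":{"type":"array","items":{"type":"number"}},"force":{"type":"number"}},"required":["motion"]}

```bash
mkdir -p pics
cat > h.py <<'E'
import numpy as np,cv2
from workcell import r
from scipy.spatial.transform import Rotation as R
def pts(s):
    z=s["range_z"];K=s["intrinsics"];v,u=np.mgrid[:400,:640]
    P=np.stack([(u-K[0,2])/K[0,0]*z,-(v-K[1,2])/K[1,1]*z,-z],-1)
    T=s["extrinsics"];return P@T[:3,:3].T+T[:3,3]
E
python3 - <<'E'
from h import *
o=r.get_obs();print(o)
im=[]
for c in("scene","top"):
    s=r.snapshot(c);im.append(s["img"]);P=pts(s);np.savez(c,P=P,z=s["range_z"],img=s["img"])
    for q in("stop_top","stop_box","dial_tip","lens_post","tape_roll","lens_fluid"):
        for d in r.regions_of(c,q)[:2]:
            m=d["mask"]&(s["range_z"]>0)
            print(c,q,round(d["score"],2),np.round(d["centre"]),m.sum(),np.round(np.median(P[m],0),3),np.round(P[m].max(0),3),np.round(P[m].min(0),3))
    cv2.imwrite(f"pics/{c}.png",s["img"][:,:,::-1])
E
```

```text
{'time': 0.0, 'joints': array([-1.38707973e+00,  2.21230464e-01,  1.52759974e+00,  1.60369802e-05,
        1.39469251e+00, -1.26092517e-01]), 'dq': array([ 4.82814924e-04, -6.93564672e-04,  2.22388000e-04,  1.11638034e-03,
       -2.63992850e-04, -3.59452701e-05]), 'tau': array([-4.21895429e-04, -4.96894169e+01, -3.89397025e+01, -2.46792915e-04,
        1.10207716e-02, -1.83604539e-05]), 'tcp_pos': array([ 0.19046857, -0.59479002,  0.30280243]), 'tool_rot': array([-3.10207011e+00, -4.84401025e-01,  6.25133604e-05]), 'ft_force': array([ 0.76923271, -0.60677366, -0.58832628]), 'wrist_torque': array([ 0.04774835, -0.01533139, -0.00791381]), 'gripper_force': 0.0, 'width': 0.08522304838448697}
scene stop_top 0.49 [205. 405.] 195 [0.655 0.24  0.136] [0.67  0.26  0.147] [0.629 0.225 0.102]
scene stop_box 0.61 [233. 408.] 2499 [0.706 0.229 0.083] [0.755 0.343 0.147] [ 0.547  0.191 -0.004]
scene dial_tip 0.55 [240. 243.] 294 [ 0.557 -0.188  0.119] [ 0.579 -0.159  0.142] [ 0.441 -0.212 -0.003]
scene lens_post 0.73 [200. 263.] 245 [ 0.392 -0.078  0.037] [ 0.405 -0.058  0.089] [ 0.346 -0.096 -0.
[... 391 characters left out ...]
.08 ]
top stop_box 0.63 [139. 242.] 2973 [0.662 0.242 0.092] [0.768 0.325 0.149] [ 0.601  0.196 -0.004]
top dial_tip 0.7 [187. 432.] 327 [ 0.554 -0.181  0.123] [ 0.577 -0.164  0.142] [ 0.53  -0.212  0.089]
top lens_post 0.59 [262. 381.] 250 [ 0.385 -0.069  0.084] [ 0.401 -0.056  0.09 ] [ 0.367 -0.088  0.005]
top lens_post 0.25 [266. 270.] 224 [0.382 0.177 0.066] [0.399 0.196 0.094] [0.363 0.16  0.037]
top tape_roll 0.96 [210. 181.] 468 [0.524 0.414 0.025] [0.565 0.457 0.032] [ 0.486  0.376 -0.001]
top lens_fluid 0.66 [265. 270.] 270 [0.383 0.177 0.064] [0.401 0.198 0.094] [ 0.361  0.16  -0.003]
top lens_fluid 0.42 [196. 166.] 541 [0.527 0.417 0.024] [0.569 0.465 0.032] [ 0.487  0.376 -0.004]
```

Run:
```python
from h import *
for c in("scene","top"):
    d=np.load(c+".npz");P=d["P"];img=d["img"];
    near=(np.hypot(P[...,0]-.66,P[...,1]-.24)<.1)&(d["z"]>0)
    white=near&(img.min(-1)>150)&(P[...,2]>.055)&(P[...,2]<.13)
    A=P[white];keep=np.ones(len(A),bool)
    for _ in range(8):
        B=A[keep];m=B.mean(0);n=np.linalg.svd(B-m)[2][2];n*=np.sign(n[2]);keep=abs((A-m)@n)<.004
    print(c,"panel",len(B),m,n,"tilt",np.degrees(np.arccos(n[2])),"yaw",np.degrees(np.arctan2(-n[1],-n[0])))
    h=(P-m)@n
    e=near&(h>.043)&(h<.06)&(img.max(-1)<130);H=P[e];print("top",len(H),H.mean(0),(H.max(0)+H.min(0))/2,np.median(h[e]),np.ptp(H,0))
    lo=B.min(0);hi=B.max(0);print(lo,hi,(lo+hi)/2)
```

```text
scene panel 47 [0.71883662 0.242687   0.10002135] [ 0.81284482 -0.04099889  0.58103562] tilt 54.476584206669855 yaw 177.1125188235111<stdin>:11: RuntimeWarning: Mean of empty slice.
  ret = um.true_divide(
Traceback (most recent call last):
ValueError: zero-size array to reduction operation maximum which has no identity
```

View pics/scene.png

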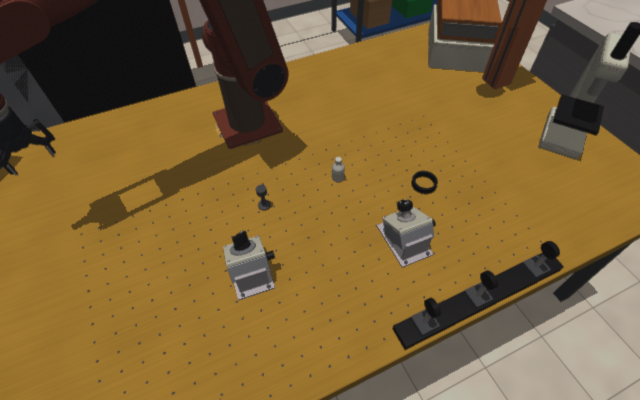

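View pics/top.png

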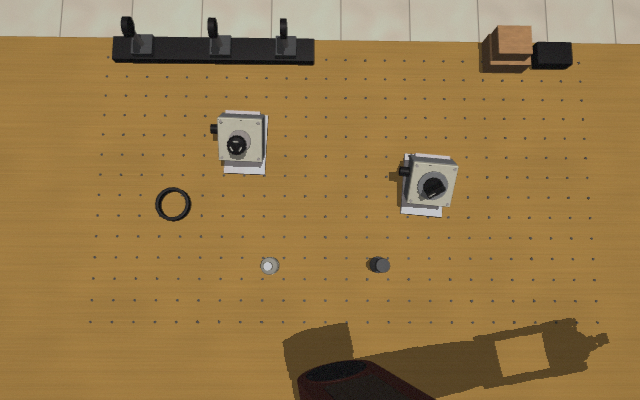

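The stop button, a round mushroom head, is at about row 146, col 236 in the top view and row 207, col 405 in the scene view. The selector is at about row 187, col 432 (top). The scene camera sees the box from behind, so I'll fit the panel from the top view.

Run:
```python
from h import *
d=np.load("top.npz");P=d["P"];img=d["img"];z=d["z"]
w=np.zeros((400,640),bool);w[105:168,214:268]=1
white=w&(z>0)&(img.min(-1)>130)&(P[...,2]>.06)
A=P[white];keep=np.ones(len(A),bool)
n0=np.array([-.5,0,.866]);h=A@n0;c=np.median(h);keep=abs(h-c)<.015
for _ in range(10):
    B=A[keep];m=B.mean(0);n=np.linalg.svd(B-m)[2][2];n*=np.sign(n[2]);keep=abs((A-m)@n)<.005
print("panel",len(B),m,n,"tilt",np.degrees(np.arccos(n[2])),"yaw",np.degrees(np.arctan2(-n[1],-n[0])))
# rectangle in panel frame
mk=np.zeros(z.shape,np.uint8);idx=np.argwhere(white)[keep];mk[idx[:,0],idx[:,1]]=1
y=np.array([0,1,0])-n*n[1];y/=np.linalg.norm(y);x=np.cross(y,n)
Q=np.c_[(B-m)@x,(B-m)@y].astype(np.float32)
rc=cv2.minAreaRect(Q*1000);print(rc);ce=m+(x*rc[0][0]+y*rc[0][1])/1000;print("panel centre",ce,"expect top",ce+.05*n)
H=(P-m)@n;e=w&(z>0)&(H>.04)&(H<.06);T=P[e];print(len(T),T.mean(0),np.median(H[e]))
q=np.c_[(T-m)@x,(T-m)@y].astype(np.float32)
cc,rad=cv2.minEnclosingCircle(q*1000);print(cc,rad,m+(x*cc[0]+y*cc[1])/1000+.05*n)
s=np.load("scene.npz");Ps=s["P"];H=(Ps-m)@n;e=(H>.045)&(H<.057)&(s["z"]>0)&(np.hypot(Ps[...,0]-.65,Ps[...,1]-.24)<.05);T=Ps[e];print("scene",len(T),T.mean(0),(T.max(0)+T.min(0))/2,np.ptp(T,0))
cv2.imwrite("pics/c.png",cv2.resize(img[95:185,200:300,::-1],(800,720))[:600])
```

```text
panel 1314 [0.668979   0.24557636 0.09952392] [-0.49783959  0.01837167  0.86707452] tilt 29.87956066201674 yaw -2.1134154565930143
((-6.258995056152344, 2.5388717651367188), (97.79273986816406, 99.32324981689453), 87.84547424316406)
panel centre [0.66357429 0.2481148  0.09636697] expect top [0.63868231 0.24903338 0.13972069]
276 [0.64001179 0.24799097 0.13836009] 0.048385225259666
(-7.210747718811035, 2.3008062839508057) 21.075937271118164 [0.63785475 0.24879536 0.13925058]
scene 79 [0.6420446  0.24388439 0.13941617] [0.64129949 0.24525665 0.1370632 ] [0.03426542 0.03653212 0.01988848]
```

View pics/c.png

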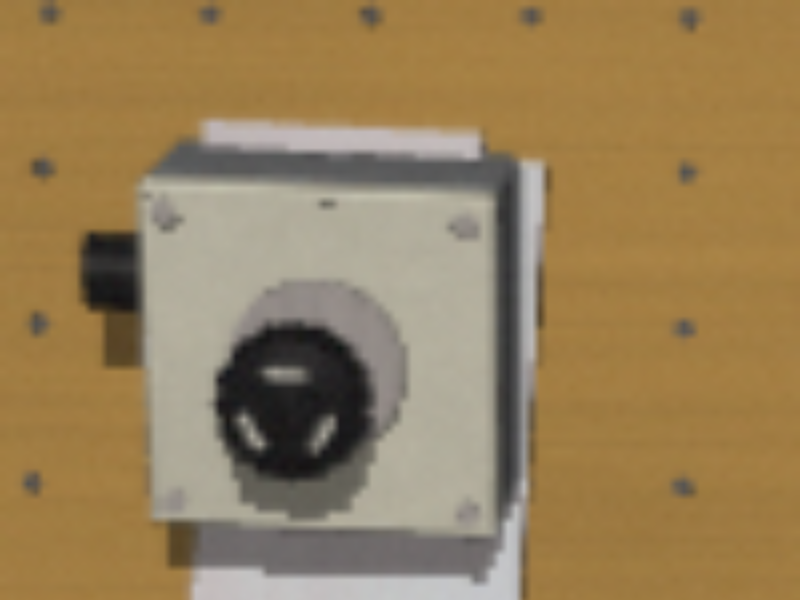

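```bash
cat >> h.py <<'E'
n=R.from_euler('z',-2.1,degrees=True).apply([-.5,0,.866])
top=np.array([.6385,.2485,.1393])
def target(d,phi=0):  # TCP at d m off head top along n; phi clockwise deg
    y=np.array([n[2]*0,0,0]);x=np.cross([0,0,1],-n);x=-x if x[1]<0 else x;x/=np.linalg.norm(x)
    Rm=R.from_matrix(np.c_[x,np.cross(-n,x),-n])*R.from_euler('z',phi,degrees=True)
    return top+d*n,Rm
def rel(d,phi=0):
    o=r.get_obs();p,Rm=target(d,phi);R0=R.from_rotvec(o["tool_rot"])
    print("turn",np.round((R0.inv()*Rm).as_rotvec(degrees=True)/5,2),"shift",np.round(R0.inv().apply(p-o["tcp_pos"])/.04,3),"t",o["time"],"j",np.round(o["joints"],2),"ft",np.round(o["ft_force"],1),"along n",round(float(o["ft_force"]@n),1),"w",o["width"])
E
python3 -c "
from h import *
print(target(.133)[0],target(.133)[1].as_matrix().round(2));rel(.133)"
```

```text
[0.57204466 0.25093681 0.254478  ] [[ 0.04  0.87  0.5 ]
 [ 1.   -0.03 -0.02]
 [-0.    0.5  -0.87]]
turn [ -5.22   3.67 -13.69] shift [ 15.533 -17.239   1.236] t 0.7 j [-1.39  0.22  1.53 -0.    1.39 -0.13] ft [ 0.1  0.6 -0.4] along n -0.4 w 0.08536661418572104
```

jog_arm(motion=[-5.22,3.67,-13.69,15.53,-17.24,1.2,0,-5.22,3.67,-13.69,15.53,-17.24,1.2,0,-5.22,3.67,-13.69,15.53,-17.24,1.2,0,-5.22,3.67,-13.69,15.53,-17.24,1.2,0,-5.22,3.67,-13.69,15.53,-17.24,1.2,0])

```text
time: 1.12
tcp_pos: [0.2766, -0.4038, 0.2929]
tool_rot: [2.657, 1.259, 0.27]
ft_force: [1.9, -0.3, 0.9]
width: 0.0256
gripper_force: 0.0
```

```bash
python3 -c "
from h import *
rel(.133)"
```

```text
turn [-2.72  1.92 -7.14] shift [17.253 -4.926  1.217] t 1.1167 j [-1.24 -0.24  2.02  0.22  1.2  -0.62] ft [ 1.9 -0.3  0.9] along n -0.1 w 0.02562375454270514
```

jog_arm(motion=[-2.72,1.92,-7.14,17.25,-4.93,1.2,0,-2.72,1.92,-7.14,17.25,-4.93,1.2,0,-2.72,1.92,-7.14,17.25,-4.93,1.2,0,-2.72,1.92,-7.14,17.25,-4.93,1.2,0,-2.72,1.92,-7.14,17.25,-4.93,1.2,0])

```text
time: 1.53
tcp_pos: [0.3628, -0.2146, 0.2825]
tool_rot: [2.028, 1.84, 0.488]
ft_force: [0.6, 1.0, 0.1]
width: -0.0002
gripper_force: 0.0
```

```bash
python3 -c "
from h import *
rel(.133)"
```

```text
turn [-0.24  0.18 -0.65] shift [12.065  3.19   2.75 ] t 1.5333 j [-0.97 -0.58  2.32  0.43  1.11 -1.01] ft [0.6 1.  0.1] along n -0.2 w -0.00016783514177692984
```

jog_arm(motion=[-0.24,0.18,-0.65,12.05,3.2,2.7,0,-0.24,0.18,-0.65,12.05,3.2,2.7,0,-0.24,0.18,-0.65,12.05,3.2,2.7,0,-0.24,0.18,-0.65,12.05,3.2,2.7,0,-0.24,0.18,-0.65,12.05,3.2,2.7,0])

```text
time: 1.95
tcp_pos: [0.449, -0.0248, 0.2729]
tool_rot: [1.963, 1.883, 0.507]
ft_force: [0.4, -2.2, -0.1]
width: -0.0002
gripper_force: 0.0
```

```bash
python3 -c "
from h import *
rel(.133)"
```

```text
turn [ 0.01  0.01 -0.06] shift [7.015 2.178 1.807] t 1.95 j [-0.31 -0.55  2.33  0.18  0.87 -0.35] ft [ 0.4 -2.2 -0.1] along n -0.3 w -0.00023439283687398118
```

jog_arm(motion=[0,0,0,7.0,2.17,1.8,0,0,0,0,7.0,2.17,1.8,0,0,0,0,7.0,2.17,1.8,0,0,0,0,7.0,2.17,1.8,0,0,0,0,7.0,2.17,1.8,0])

```text
time: 2.37
tcp_pos: [0.5335, 0.1659, 0.2594]
tool_rot: [1.964, 1.885, 0.507]
ft_force: [1.0, -0.6, 1.5]
width: -0.0002
gripper_force: 0.0
```

jog_arm(motion=[0,0,0,2.1,0.6,0.5,0,0,0,0,2.1,0.6,0.5,0,0,0,0,2.1,0.6,0.5,0,0,0,0,2.1,0.6,0.5,0,0,0,0,2.1,0.6,0.5,0])

```text
time: 2.78
tcp_pos: [0.5668, 0.2458, 0.2533]
tool_rot: [1.965, 1.887, 0.503]
ft_force: [0.3, 0.1, -0.5]
width: -0.0003
gripper_force: 0.0
```

```bash
python3 -c "
from h import *
rel(.133)
s=r.snapshot('top');cv2.imwrite('pics/t2.png',cv2.resize(s['img'][80:230,150:350,::-1],(800,600)))"
```

```text
turn [-0.05  0.   -0.04] shift [0.134 0.123 0.037] t 2.7833 j [ 0.36  0.01  1.92 -0.29  0.75  0.57] ft [ 0.3  0.1 -0.5] along n -0.6 w -0.00028028283595189584
```

View pics/t2.png

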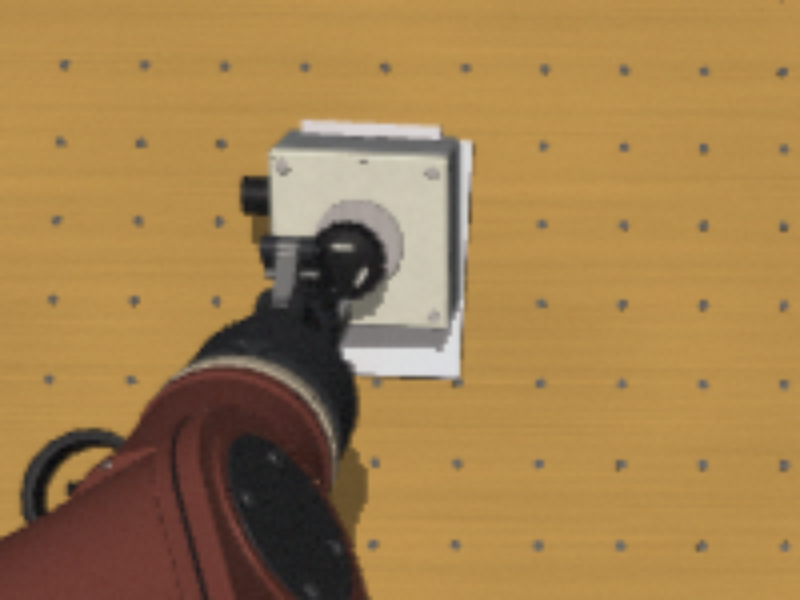

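The closed fingers are lined up above the head (crop pixel about 350,260) with nothing in the way, so I'm moving down to just above it.

jog_arm(motion=[0,0,0,0.13,0.12,0.5,0,0,0,0,0.13,0.12,1.0,0,0,0,0,0.13,0.12,1.4,0,0,0,0,0.13,0.12,1.4,0,0,0,0,0.13,0.12,1.4,0])

```text
time: 3.25
tcp_pos: [0.599, 0.2478, 0.2074]
tool_rot: [1.968, 1.883, 0.502]
ft_force: [0.6, -0.0, 0.5]
width: -0.0002
gripper_force: 0.0
```

```bash
python3 -c "
from h import *
rel(.073)"
```

```text
turn [-0.05  0.02 -0.08] shift [0.055 0.003 0.142] t 3.25 j [ 0.35  0.14  1.88 -0.31  0.66  0.59] ft [ 0.6 -0.   0.5] along n 0.1 w -0.00016066043302418156
```

jog_arm(motion=[0,0,0,0.05,0,0.1,0,0,0,0,0.05,0,0.16,0,0,0,0,0.05,0,0.22,0,0,0,0,0.05,0,0.28,0,0,0,0,0.05,0,0.28,0])

```text
time: 3.67
tcp_pos: [0.6057, 0.2517, 0.199]
tool_rot: [1.964, 1.884, 0.507]
ft_force: [0.2, -0.6, 2.8]
width: -0.0002
gripper_force: 1.3
```

```bash
python3 -c "
from h import *
rel(.064)"
```

```text
turn [-0.01 -0.01 -0.06] shift [-0.05  -0.035  0.105] t 3.6667 j [ 0.35  0.17  1.87 -0.32  0.64  0.6 ] ft [ 0.2 -0.6  2.8] along n 2.3 w -0.00017014298124417597
```

jog_arm(motion=[0,0,0,0,0,0.04,0,0,0,0,0,0,0.07,0,0,0,0,0,0,0.1,0,0,0,0,0,0,0.1,0,0,0,0,0,0,0.1,0])

```text
time: 4.08
tcp_pos: [0.6077, 0.2516, 0.1953]
tool_rot: [1.965, 1.884, 0.507]
ft_force: [-1.0, -0.9, 5.1]
width: 0.0
gripper_force: 2.5
```

```bash
python3 -c "
from h import *
rel(.064)"
```

```text
turn [-0.02 -0.   -0.06] shift [-0.05  -0.03  -0.002] t 4.0833 j [ 0.35  0.17  1.87 -0.32  0.64  0.6 ] ft [-1.  -0.9  5.1] along n 5.0 w 3.4812214301943727e-06
```

jog_arm(motion=[0,0,0,0,0,0.03,0,0,0,0,0,0,0.06,0,0,0,0,0,0,0.08,0,0,0,0,0,0,0.08,0,0,0,0,0,0,0.08,0])

```text
time: 4.5
tcp_pos: [0.609, 0.2519, 0.1943]
tool_rot: [1.965, 1.884, 0.507]
ft_force: [-14.8, -3.3, 18.3]
width: 0.0
gripper_force: 11.7
```

```bash
python3 -c "
from h import *
rel(.064)"
```

```text
turn [-0.01 -0.   -0.06] shift [-0.058 -0.045 -0.039] t 4.5 j [ 0.35  0.18  1.86 -0.32  0.63  0.6 ] ft [-14.8  -3.3  18.3] along n 23.2 w 3.696140727995664e-05
```

23 N along the axis means it is on the end stop. Backing off to check that it stays down.

jog_arm(motion=[0,0,0,-0.05,-0.04,-0.3,0,0,0,0,-0.05,-0.04,-0.9,0,0,0,0,-0.05,-0.04,-1.5,0,0,0,0,-0.05,-0.04,-1.8,30,0,0,0,-0.05,-0.04,-1.8,85])

```text
time: 4.92
tcp_pos: [0.5718, 0.2516, 0.2563]
tool_rot: [1.964, 1.884, 0.51]
ft_force: [0.8, 0.5, 0.9]
width: 0.0231
gripper_force: 0.0
```

```bash
python3 -c "
from h import *
rel(.133)
for c in('top','scene'):
    s=r.snapshot(c);P=pts(s);d=P-top
    h=d@n;rad=np.linalg.norm(d-h[...,None]*n,axis=-1)
    for nm,k in(('now',P),('before',np.load(c+'.npz')['P'])):
        d=k-top;h=d@n;rad=np.linalg.norm(d-h[...,None]*n,axis=-1);e=(rad<.012)&(abs(h)<.02);print(c,nm,e.sum(),np.median(h[e]))
    cv2.imwrite('pics/p3%s.png'%c,s['img'][:,:,::-1])
"
```

```text
turn [ 0.01 -0.02 -0.06] shift [-0.017 -0.016  0.043] t 4.9167 j [ 0.37  0.02  1.91 -0.29  0.75  0.58] ft [0.8 0.5 0.9] along n 0.4 w 0.02311614171292503
top now 85 -0.006819622452199222
top before 94 -0.00045028821950131217
scene now 27 -0.00773590125315375
scene before 26 -0.000782880081266386
```

The head is down about 6.5–7 mm with the gripper clear, so it's latched. Opening the fingers and lowering them around it.

jog_arm(motion=[0,0,0,-0.02,-0.02,0.04,85,0,0,0,-0.02,-0.02,0.04,85,0,0,0,-0.02,-0.02,0.04,85,0,0,0,-0.02,-0.02,0.04,85,0,0,0,-0.02,-0.02,0.04,85])

```text
time: 5.43
tcp_pos: [0.5716, 0.2498, 0.2509]
tool_rot: [1.966, 1.885, 0.504]
ft_force: [0.4, -0.2, -0.2]
width: 0.0847
gripper_force: 0.0
```

```bash
python3 -c "
from h import *
rel(.032)"
```

```text
turn [-0.04  0.01 -0.06] shift [0.03  0.063 2.453] t 5.4333 j [ 0.37  0.03  1.91 -0.29  0.74  0.58] ft [ 0.4 -0.2 -0.2] along n -0.4 w 0.08468988765992577
```

jog_arm(motion=[0,0,0,0.03,0.06,0.7,85,0,0,0,0.03,0.06,1.3,85,0,0,0,0.03,0.06,1.9,85,0,0,0,0.03,0.06,2.4,85,0,0,0,0.03,0.06,2.4,85])

```text
time: 5.85
tcp_pos: [0.6204, 0.2481, 0.1646]
tool_rot: [1.969, 1.887, 0.496]
ft_force: [-0.4, 1.1, -0.7]
width: 0.085
gripper_force: 0.0
```

```bash
python3 -c "
from h import *
rel(.032)"
```

```text
turn [-0.11  0.03 -0.06] shift [ 0.026  0.075 -0.028] t 5.85 j [ 0.33  0.24  1.85 -0.33  0.59  0.61] ft [-0.4  1.1 -0.7] along n -0.4 w 0.08503741763346177
```

jog_arm(motion=[0,0,0,0,0.03,0,55,0,0,0,0,0.03,0,48,0,0,0,0,0.03,0,44,0,0,0,0,0.03,0,44,0,0,0,0,0.03,0,44], force=35)

```text
time: 6.27
tcp_pos: [0.6219, 0.2496, 0.171]
tool_rot: [1.966, 1.885, 0.505]
ft_force: [-3.2, 0.5, -0.6]
width: 0.0441
gripper_force: 1.7
```

```bash
python3 -c "
from h import *
rel(.032)"
```

```text
turn [-0.03 -0.   -0.06] shift [-0.013 -0.036  0.095] t 6.2667 j [ 0.33  0.24  1.85 -0.33  0.59  0.61] ft [-3.2  0.5 -0.6] along n 1.1 w 0.04411912512715271
```

jog_arm(motion=[0,0,0,0,-0.04,0.04,44,0,0,0,0,-0.04,0.06,42,0,0,0,0,-0.04,0.06,36,0,0,0,0,-0.04,0.06,36,0,0,0,0,-0.04,0.06,36], force=35)

```text
time: 6.68
tcp_pos: [0.6219, 0.2495, 0.1674]
tool_rot: [1.966, 1.885, 0.505]
ft_force: [-6.0, -0.1, 3.1]
width: 0.0391
gripper_force: 34.5
```

```bash
python3 -c "
from h import *
rel(.032,45);o=r.get_obs();print(o['wrist_torque'],o['gripper_force'])"
```

```text
turn [-0.04  0.01  8.94] shift [-0.011  0.008  0.016] t 6.6833 j [ 0.33  0.24  1.85 -0.33  0.59  0.61] ft [-6.  -0.1  3.1] along n 5.7 w 0.039141670610892944
[0.1156301  0.71121756 0.028064  ] 34.51830979320221
```

jog_arm(motion=[0,0,1.0,0,0,0,36,0,0,2.0,0,0,0,36,0,0,3.0,0,0,0,36,0,0,4.0,0,0,0,36,0,0,5.0,0,0,0,36])

```text
time: 7.1
tcp_pos: [0.6222, 0.2494, 0.1677]
tool_rot: [2.387, 1.444, 0.621]
ft_force: [-4.4, -0.0, 3.6]
width: 0.0389
gripper_force: 34.5
```

jog_arm(motion=[0,0,1.0,0,0,0,36,0,0,2.0,0,0,0,36,0,0,3.0,0,0,0,36,0,0,4.0,0,0,0,36,0,0,4.0,0,0,0,36])

```text
time: 7.52
tcp_pos: [0.6224, 0.2492, 0.1678]
tool_rot: [2.659, 1.032, 0.698]
ft_force: [-5.3, -0.9, 2.8]
width: 0.0393
gripper_force: 34.5
```

```bash
python3 -c "
from h import *
rel(.032,45);o=r.get_obs();print(o['wrist_torque'],o['wrist_torque']@n,o['gripper_force'])"
```

```text
turn [-0.02  0.02 -0.09] shift [-0.007 -0.003  0.019] t 7.5167 j [ 0.33  0.24  1.85 -0.33  0.59  1.4 ] ft [-5.3 -0.9  2.8] along n 5.0 w 0.03926390164444723
[-0.246617    0.49802244 -0.10812278] 0.038716054835069194 34.546374783385545
```

jog_arm(motion=[0,0,0,0,0,0,60,0,0,0,0,0,0,85,0,0,0,0,0,0,85,0,0,0,0,0,0,85,0,0,0,0,0,0,85])

```text
time: 7.93
tcp_pos: [0.6224, 0.2493, 0.1673]
tool_rot: [2.657, 1.037, 0.698]
ft_force: [0.1, 0.6, 0.3]
width: 0.0851
gripper_force: 0.0
```

jog_arm(motion=[0,0,0,0,0,-0.6,85,0,0,0,0,0,-1.4,85,0,0,0,0,0,-2.2,85,0,0,0,0,0,-3.0,85,0,0,0,0,0,-3.5,85])

```text
time: 8.35
tcp_pos: [0.5523, 0.2523, 0.2921]
tool_rot: [2.657, 1.036, 0.703]
ft_force: [1.0, -0.8, -0.5]
width: 0.0852
gripper_force: 0.0
```

jog_arm(motion=[0,0,0,0,0,-0.6,85,0,0,0,0,0,-1.2,85,0,0,0,0,0,-1.2,85,0,0,0,0,0,-1.2,85,0,0,0,0,0,-1.2,85])

```text
time: 8.77
tcp_pos: [0.5287, 0.2526, 0.3297]
tool_rot: [2.658, 1.037, 0.697]
ft_force: [-0.4, 0.4, 0.3]
width: 0.0849
gripper_force: 0.0
```

jog_arm(motion=[0,0,0,0,0,0,85,0,0,0,0,0,0,85,0,0,0,0,0,0,85,0,0,0,0,0,0,85,0,0,0,0,0,0,85])

```text
time: 9.18
tcp_pos: [0.5288, 0.2526, 0.3297]
tool_rot: [2.658, 1.036, 0.696]
ft_force: [0.1, 0.3, -0.6]
width: 0.0849
gripper_force: 0.0
```

jog_arm(motion=[0,0,0,0,0,0,85,0,0,0,0,0,0,85,0,0,0,0,0,0,85,0,0,0,0,0,0,85,0,0,0,0,0,0,85])

```text
time: 9.6
tcp_pos: [0.5288, 0.2528, 0.3305]
tool_rot: [2.658, 1.036, 0.698]
ft_force: [-1.1, 0.0, -0.3]
width: 0.0847
gripper_force: 0.0
```

```bash
python3 -c "
from h import *
rel(.2,45)
for c in('top','scene'):
    s=r.snapshot(c)
    for nm,k in(('now',pts(s)),('before',np.load(c+'.npz')['P'])):
        d=k-top;h=d@n;rad=np.linalg.norm(d-h[...,None]*n,axis=-1);e=(rad<.012)&(abs(h)<.02);print(c,nm,e.sum(),np.median(h[e]))
    if c=='top': cv2.imwrite('pics/p4.png',cv2.resize(s['img'][95:185,200:300,::-1],(800,720))[:600])
"
```

```text
turn [-0.02  0.02 -0.06] shift [-0.013 -0.004  0.512] t 9.6 j [ 0.41 -0.14  1.91 -0.27  0.91  1.35] ft [-1.1  0.  -0.3] along n 0.3 w 0.08470988009891588
top now 71 -2.4203429972437932e-05
top before 94 -0.00045028821950131217
scene now 29 -0.0008525388060382838
scene before 26 -0.000782880081266386
```

View pics/p4.png

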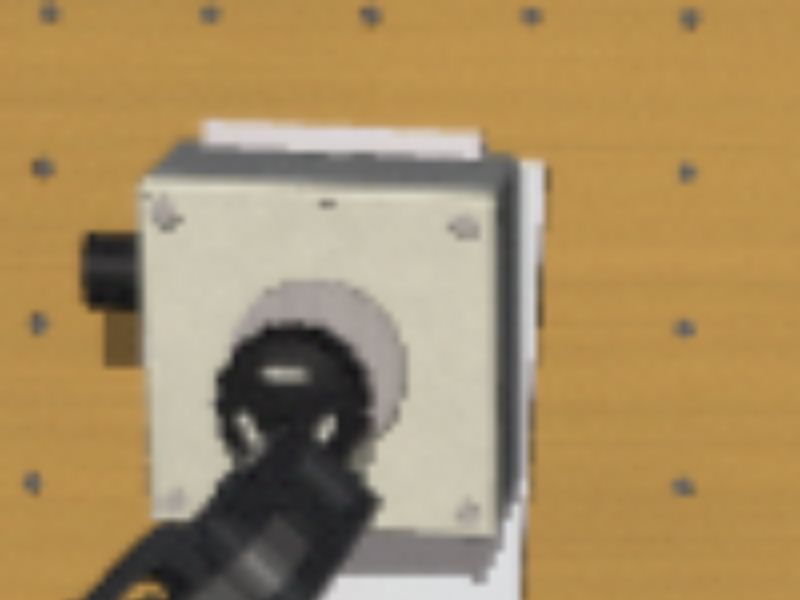

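The head is fully up and its marks (crop pixel about 285,375) are back where they started. The gripper is clear.

```bash
python3 -c "
from h import *
print(r.sign_off())"
```

```text
the job is handed in; nothing more can be done
None
```

The stop button was pressed until it latched and stayed down on its own, then turned clockwise to reset. It sprang fully up and turned back, the other things on the table were never approached, and the job was handed in at about 9.7 s.

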